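Clamp a stuck jar in the ratchet vise

ROBOT

A 6-joint arm with a two-finger parallel gripper is mounted at the origin on a cart in front of the work surface, level with it; the furniture and walls round the work are solid. World frame = base frame: x ahead of the robot, y to its left, z up, the work surface at z = 0. Lengths are in m, angles in rad, forces in N, time in s.
With the tool pointing down it reaches from about 0.35 to 0.975 m from the base axis. Payload 4.9 kg.
Tool frame: the origin (TCP) lies on the centre line of the jaws, within the pads' length; the fingertips stand 14 mm ahead of it and the grasp point (between the pads) lies 5 mm behind it (manip.nose_length is the distance from the TCP to the fingertips, in m); z points along the fingers, y is the line along which they close (so a half turn about z gives the same grasp; the last joint's range is limited). The gripper opens to 85 mm and grips with 20 to 120 N. Pads are 22 mm wide; open, the fingers measure 114 mm over their backs; the gripper's body (76 mm by 85 mm) begins 54 mm behind the grasp point. The pads swing forward as they close: fully open they stand 13 mm farther back than shut.
Start: joints at [1.223, 0.053, 1.613, -0, 1.476, -0.119], TCP at [0.142, 0.609, 0.245] pointing down, gripper open.
Joint ranges: [-3.01, 3.01], [-1.01, 2.22], [0.06, 2.58], [-1.02, 4.17], [0.09, 2.62], [-3.14, 3.14]. Speed limits (rad/s): [2.57, 2.57, 3.14, 3.14, 3.14, 3.14].

INTERFACE

Orientations are given as a unit quaternion [w, x, y, z].
In Python, from plant import manip, imaging gives the robot as it stands.
- The arm moves only by the tool play_rows, never from a script. Its argument "commands" is a list of rows, each a list of 6 numbers: the shift along the tool's x, y, z in mm, then the turn, a rotation vector about the tool's x, y, z in degrees. A call has 1 to 5 rows; each row shifts and turns the commanded pose from where the row before left it, along the tool's axes as they then stand; what a row does not reach is not made up. A row lasts 1/12 s, in which the tool goes at most 41.7 mm and 7.16 degrees, less where a joint would pass 70% of its speed; a pose out of reach is approached as far as the arm can. A call is refused whole if a number of a shift passes 41.7 or a number of a turn 7.16, either way. A call with a gripper value outside its range is refused whole. "hand" is the finger opening in mm, from 0 to 85.4, set as the call begins (left out, the last holds). The fingers move at their own pace and stop on an object; the grip force is fixed at half the most. Time passes only in rows, so rows that do not move let the fingers close. It gives the time, the measured TCP pose, the force, the opening and the grip force at its end, in the units of the state.
- manip.state(): the state, without advancing time (a new reading comes with each control period).
- imaging.grab_frame(name): name is "side" or "top" or "wrist"; returns a dict with "image" (400x640x3 uint8, red, green, blue), "fx", "fy", "cx", "cy" (pixels), "R" (3x3) and "t" (3): a world point X has camera coordinates R X + t; the wrist camera has in their place "mount" (4x4, takes a point from camera to tool coordinates, whose origin is the TCP and whose axes are the flange's). Camera axes: x right, y down, z forward; pixel columns grow to the right and rows downward; lengths in m; the calibration is good to about 2 mm. A picture is of the moment at which its call begins: read the wrist's pose just before it. There is no depth.
- manip.job_done(): hands the job in; it is judged then, once.
The state is a dict: "time": time; "joint_pos": joint angles; "joint_vel": joint speeds; "joint_efforts": joint torques, N m; "tool_pos": TCP position; "tool_rot": TCP orientation; "contact_force": force on the tool from outside, world axes, zero at the start; "ft_torque": the same for the moment, N m; "gripper_width": opening from 0.0 (shut) to 1.0 (fully open); "grasp_force": force on a finger pad.
Only numpy, scipy, OpenCV 4.12 (cv2) and the standard library are available. Lean on these libraries where they do the work, as an engineer would, in place of code of your own. Each camera call takes 0.05 s, during which the arm holds its last target. There are 200 camera calls.

TASK

The cap of the light-blue jar is stuck: stand the jar upright on the bed of the blue ratchet vise, close before the middle of the fixed jaw, and let go of it. Then pump the lever with the red ball knob back and forth, one tooth a stroke, until the jar is held firmly against the fixed jaw with about 20 N (10 to 32 N is good, more than 45 N cracks it), judging the squeeze by the lever's resistance, and let go of the lever. Move the rod with the lever only, and leave the red jar, the tin and the yellow screwdriver alone.

Things in the scene. Friction and masses are not known exactly. Their poses are not given: they have to be found in the camera images.
- vise: blue ratchet vise, fixed to the bench: base plate 256 x 76 x 12 mm. Origin at the centre of its underside; +x is the direction in which the push rod closes (towards the fixed jaw), z up. Along its x: tail cover from -128 to -72 mm (42 mm high), lever pivot at -50, pawl tower from -19 to +15 (52 mm high), pad, bed, fixed jaw at the +x end
- seat (a point): point on the bed (12 mm above the bench) over which to stand the jar: right under its centre when the jar stands before the middle of the fixed jaw with 4 mm to spare, which the pad will close; axes as the vise. It lies at (81, 0, 12) mm in the vise's frame
- fixed_jaw: fixed jaw, 50 mm wide, 26 mm high above the bed, with a flat 40 mm wide rubber face that looks to the vise's -x; origin 1 mm behind its face (face at 104 mm along the vise's x), at the level of the bed
- pushrod: toothed push rod (saw teeth, pitch 6 mm, drag 2.5 N); slides along the vise's x from the vise's origin on. At its front a flat rubber-faced pad, 38 mm wide, 15 to 37 mm above the bench, on a spring of 2.2 N per mm. The unpressed pad face lies 38 mm + s along +x from this origin; s, the setting of its brass screw, differs each time from 0 to 10 mm and is not measured
- lever (a joint): swing of the lever (rad) about the vise's y axis at (-50, 0, 10) mm in its frame: 0 = fully back (leaning 0.165 rad to the vise's -x), 0.335 = fully forward (leaning 0.17 to +x). A stroke from under 0.03 to over 0.30 pushes the rod on one tooth and up to 3 mm past it; on the way back a holding pawl catches the rod. A rod so held is pushed again only beyond about 0.07
- lever_grip (a point): centre of the red ball knob (26 mm in diameter) on top of the lever, 98 mm from the lever's pivot; z along the lever. Below it an 11 to 15 mm thick stem, free for 30 mm. The pawl acts 34 mm from the pivot, so the handle resists a forward push with about a third of the rod's load (squeeze plus drag) and 0.5 N of the lever's own. The lever stays where it is left
- jar_mid (a point): centre of the light-blue screw-top jar, 38 mm in diameter and 42 mm high, 50 g, half-way up; loose on the bench
- jar_blue: the same light-blue jar; origin at the centre of its underside, z up
- jar_red: red screw-top jar, 34 mm in diameter and 34 mm high, to be left alone; origin under its centre
- tin: round aluminium tin, 51 mm in diameter and 24 mm high, to be left alone; origin under its centre
- screwdriver: yellow-handled screwdriver, 130 mm long, 14 mm thick, to be left alone; origin under its middle
Not all that is in view belongs to the job. Leave any black look-alike of the jar_blue alone.

How it is judged:
On the way, in this order (a step that is already met when the one before it is completed fails the run):
1. the jar stands upright on the bed between the jaws, let go (horizontal distance between jar_mid and seat below 0.014 m and z of jar_blue in the frame of seat below 0.003 m and angle between jar_blue's own z axis and vertical below 0.1 rad and contact force between the fingers and jar_blue below 0.1 N), for 0.2 s.
2. the lever has been pushed fully forward (value of joint lever above 0.25 rad).
3. the lever has been drawn back again (value of joint lever below 0.06 rad).
4. the lever has been pushed forward a second time (value of joint lever above 0.25 rad).
At the end, for the whole second after the job is handed in: the jar stands upright on the vise's bed (tilt under 0.1 rad, raised under 4 mm), within 14 mm of the seat, at rest, pressed against the fixed jaw with 10 to 32 N, and the push rod is at rest (contact force between fixed_jaw and jar_blue between 10 and 32 N and horizontal distance between jar_mid and seat below 0.014 m and z of jar_blue in the frame of seat below 0.004 m and angle between jar_blue's own z axis and vertical below 0.1 rad and linear speed of jar_blue below 0.01 m/s and linear speed of pushrod below 0.005 m/s); the robot touches nothing.
It fails at once if the jar squeezed against the fixed jaw with more than 45 N (contact force between fixed_jaw and jar_blue above 45 N).
It fails at once if the push rod or its pad pushed with the fingers by more than 4 N (contact force between the fingers and pushrod above 4 N).
It fails at once if the red jar, the tin or the screwdriver moved more than 25 mm (distance of any of jar_red, tin, screwdriver from where it was at the start of the episode above 0.025 m).
It also fails if it takes over 72 s, if anything falls off the work surface, if the arm or the gripper's body presses on something with over 40 N, if the wrist force passes 120 N, or if a joint passes its speed limit or range.

## Working session

There is one attempt and no reset: what is moved stays moved. The work goes in short steps, Python scripts to look and compute and a tool call to move; the robot and the scene stay as the last step left them, time stands still between calls to the robot, and variables do not carry over. Pictures are saved under pics/ and viewed, at most 10 in all, crops included, and the job is handed in when it is done.

Besides the shell and the picture viewer there is one more tool, called after ">>>" by a JSON object that holds its "name" and its "arguments", one argument or row to a line. play_rows: Moves the arm, as the interface text tells. Its arguments: {"type":"object","properties":{"commands":{"type":"array","items":{"type":"array","items":{"type":"number"}}},"hand":{"type":"number"}},"required":["commands"]}

```bash
mkdir -p pics; ls; python3 - <<'E'
from plant import manip, imaging
import cv2,pickle
s=manip.state();print(s)
for n in("top","side"):
    f=imaging.grab_frame(n);pickle.dump(f,open(n+".pkl","wb"))
    cv2.imwrite(f"pics/{n}0.png",f["image"][:,:,::-1]);print(n,f["fx"],f["cx"],f["cy"],f["R"],f["t"])
E
```

```text
pics
{'time': 0.0, 'joint_pos': array([ 1.22295563e+00,  5.33694734e-02,  1.61428204e+00, -1.59902139e-05,
        1.47600438e+00, -1.18967921e-01]), 'joint_vel': array([-0.00055198,  0.00013756,  0.001156  ,  0.00135949,  0.00062322,
        0.00048685]), 'joint_efforts': array([-9.09307764e-04, -3.93668675e+01, -3.70179713e+01, -8.69686505e-05,
        6.86953063e-03,  3.91529966e-06]), 'tool_pos': array([0.14158121, 0.6081458 , 0.24406231]), 'tool_rot': array([-2.30861912e-04,  1.14185961e-01,  9.93458858e-01, -1.00548911e-03]), 'contact_force': array([ 0.19031032,  0.53202177, -0.20690306]), 'ft_torque': array([ 0.0143288 , -0.01809904, -0.00349023]), 'grasp_force': 0.0, 'gripper_width': 1.002973295893603}
top 390.4644203078901 323.2493418149052 190.27382697296932 [[ 0.0061576  -0.99988802 -0.01363969]
 [-0.99933015 -0.00566096 -0.03615523]
 [ 0.03607397  0.01385318 -0.9992531 ]] [-0.02259947  0.51035294  1.05043144]
side 385.5354607065487 323.8467738683659 203.09571010058383 [[ 0.98087296 -0.19327408 -0.02309463]
 [-0.09091189 -0.34997467 -0.93233725]
 [ 0.17211409  0.91660398 -0.36085161]] [-0.52621493  0.14213293  0.88404784]
```

View pics/top0.png

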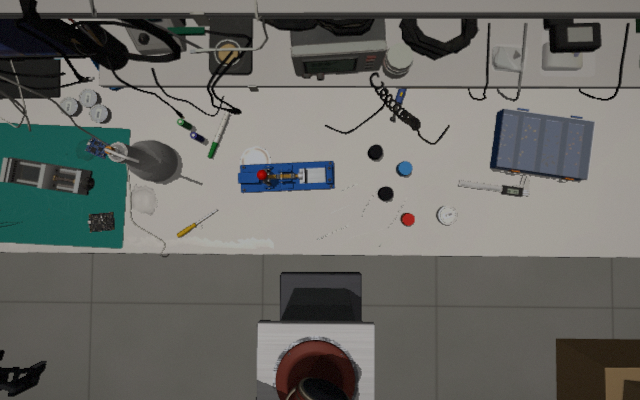

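View pics/side0.png

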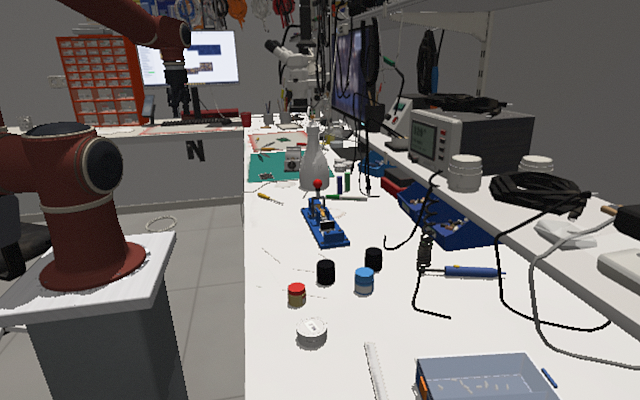

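Top view: the vise spans cols 240–334, rows 162–192, with the fixed jaw to the right (world −y) and the red knob at (262,175). The blue jar is at (405,169), black look-alikes at (375,153) and (386,194), the red jar at (408,219). The side view agrees: blue jar (364,281), knob (318,184).

```bash
cat > h.py <<'E'
import numpy as np,cv2
def ray(f,px,z):
    d=np.array([(px[0]-f["cx"])/f["fx"],(px[1]-f["cy"])/f["fy"],1.]); R=np.array(f["R"]);c=-R.T@f["t"];d=R.T@d
    return c+d*(z-c[2])/d[2]
def proj(f,X):
    p=np.array(f["R"])@X+f["t"];return np.array([f["fx"]*p[0]/p[2]+f["cx"],f["fy"]*p[1]/p[2]+f["cy"]])
def line2(f,p,g,q):
    A=[];
    for F,x in((f,p),(g,q)):
        R=np.array(F["R"]);c=-R.T@F["t"];d=R.T@np.array([(x[0]-F["cx"])/F["fx"],(x[1]-F["cy"])/F["fy"],1.]);A.append((c,d/np.linalg.norm(d)))
    (c1,d1),(c2,d2)=A;t=np.linalg.lstsq(np.c_[d1,-d2],c2-c1,rcond=None)[0]
    a,b=c1+d1*t[0],c2+d2*t[1];return (a+b)/2,np.linalg.norm(a-b)
def blobs(img,lo,hi,box):
    h=cv2.cvtColor(img,cv2.COLOR_RGB2HSV);m=cv2.inRange(h,lo,hi);k=np.zeros_like(m);x0,y0,x1,y1=box;k[y0:y1,x0:x1]=m[y0:y1,x0:x1]
    return k
E
python3 - <<'E'
from h import *;import pickle
T,S=[pickle.load(open(n+".pkl","rb")) for n in("top","side")]
def show(name,f,lo,hi,box):
    m=blobs(f["image"],lo,hi,box);c=max(cv2.findContours(m,0,2)[0],key=cv2.contourArea)
    M=cv2.moments(m,True);p=(M["m10"]/M["m00"],M["m01"]/M["m00"]);print(name,p,M["m00"],cv2.boundingRect(c),cv2.minAreaRect(c));return p,c
B=((95,120,60),(125,255,255));Rd=((0,150,80),(8,255,255))
jt,_=show("jarT",T,*B,(392,155,420,182));js,_=show("jarS",S,*B,(350,260,380,300))
print("jar z.042",ray(T,jt,.042),"side cap",line2(T,jt,S,js))
kt,_=show("knobT",T,*Rd,(250,165,275,185));ks,_=show("knobS",S,*Rd,(308,176,328,195))
print("knob",line2(T,kt,S,ks),ray(T,kt,.108))
vt,c=show("vise",T,*B,(230,150,345,200))
for p in cv2.boxPoints(cv2.minAreaRect(c)):print("corner",ray(T,p,.012))
crop=T["image"][145:230,225:430];cv2.imwrite("pics/c.png",cv2.resize(crop,None,fx=3.9,fy=3.9,interpolation=2)[:,:,::-1])
E
```

```text
jarT (404.41333333333336, 167.94) 150.0 (397, 162, 15, 14) ((404.5000305175781, 168.00001525878906), (12.969193458557129, 13.416407585144043), 63.43495178222656)
jarS (364.04620462046205, 276.55445544554453) 303.0 (355, 267, 19, 19) ((364.0, 276.0), (18.0, 18.0), 90.0)
jar z.042 [ 0.56920631 -0.23291538  0.042     ] side cap (array([ 0.57071914, -0.23522676,  0.03061464]), np.float64(0.0008909603552797))
knobT (261.1803278688525, 174.21311475409837) 61.0 (257, 170, 9, 9) ((261.0, 174.0), (8.0, 8.0), 90.0)
knobS (317.05357142857144, 182.78571428571428) 56.0 (313, 179, 9, 9) ((317.5000305175781, 183.00001525878906), (7.77817440032959, 7.77817440032959), 45.0)
knob (array([0.54583923, 0.1322649 , 0.10943266]), np.float64(0.00046927018559060927)) [0.54571636 0.13254745 0.108     ]
vise (282.6439114391144, 176.5830258302583) 1626.0 (238, 161, 96, 31) ((285.7010498046875, 176.4226837158203), (27.244596481323242, 95.71934509277344), 87.39744567871094)
corner [0.57788197 0.21472074 0.012     ]
corner [ 0.59094939 -0.04528719  0.012     ]
corner [ 0.51707977 -0.04902245  0.012     ]
corner [0.50382819 0.21030562 0.012     ]
```

View pics/c.png

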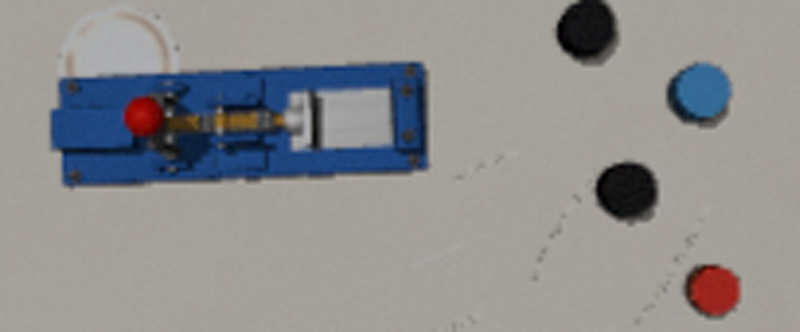

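```bash
cat >> h.py <<'E'
from scipy.spatial.transform import Rotation as Ro
def Rq(q):return Ro.from_quat([q[1],q[2],q[3],q[0]])
def down(yaw):  # tool z down, tool y at angle yaw from world x
    y=np.array([np.cos(yaw),np.sin(yaw),0]);z=np.array([0,0,-1.]);return Ro.from_matrix(np.c_[np.cross(y,z),y,z])
def rows(p0,R0,p1,R1,n):
    p,R=np.array(p0),R0;out=[]
    for i in range(1,n+1):
        d=R.inv().apply((np.array(p1)-p)/(n+1-i))*1e3;w=np.degrees((R.inv()*R1).as_rotvec())/(n+1-i)
        r=np.r_[np.round(d),np.round(w,1)];out.append(r.tolist());p=p+R.apply(r[:3]/1e3);R=R*Ro.from_rotvec(np.radians(r[3:]))
    print("end",p.round(4))
    for i in range(0,n,5):print(str(out[i:i+5]).replace(".0",""))
E
python3 - <<'E'
from h import *;from plant import manip,imaging
s=manip.state();rows(s["tool_pos"],Rq(s["tool_rot"]),[.5,.05,.28],down(np.radians(2.9)),20)
f=imaging.grab_frame("wrist");print(f["mount"],f["fx"],f["cx"],f["cy"])
E
```

```text
end [0.4996 0.0498 0.2799]
[[-24, -23, -2, -0, 0, 3.7], [-25, -22, -2, -0, 0, 3.7], [-27, -20, -2, -0, 0, 3.7], [-28, -18, -2, -0, 0, 3.7], [-29, -16, -2, -0, 0, 3.7]]
[[-30, -14, -2, -0, 0, 3.7], [-31, -12, -2, -0, 0, 3.7], [-31, -10, -2, -0, 0, 3.7], [-32, -8, -2, -0, 0, 3.7], [-33, -6, -2, -0, 0, 3.7]]
[[-33, -4, -2, -0, 0, 3.7], [-33, -2, -1, -0, 0, 3.7], [-33, -0, -2, -0, 0, 3.7], [-33, 2, -1, -0, 0, 3.7], [-33, 4, -2, -0, 0, 3.7]]
[[-33, 6, -1, -0, 0, 3.7], [-32, 8, -2, -0, 0, 3.7], [-31, 10, -1, -0, 0, 3.7], [-31, 13, -2, -0, 0, 3.7], [-30, 14, -1, -0, 0.1, 3.7]]
[[-7.50058523e-04 -9.52913034e-01 -3.03242787e-01  7.61091277e-02]
 [ 9.99999159e-01 -1.03559186e-03  7.80797092e-04 -1.09574176e-03]
 [-1.05806749e-03 -3.03241946e-01  9.52913009e-01 -1.28505190e-01]
 [ 0.00000000e+00  0.00000000e+00  0.00000000e+00  1.00000000e+00]] 351.75007878056505 316.2535376623899 201.72903504915357
```

>>> {"name": "play_rows", "arguments": {
  "commands": [
    [-24,-23,-2,0,0,3.7],
    [-25,-22,-2,0,0,3.7],
    [-27,-20,-2,0,0,3.7],
    [-28,-18,-2,0,0,3.7],
    [-29,-16,-2,0,0,3.7]
  ]
}}

```text
time: 0.57
tool_pos: [0.2324, 0.4673, 0.2549]
tool_rot: [-0.0, 0.274, 0.962, -0.0]
contact_force: [0.7, 0.5, 0.1]
gripper_width: 0.999
grasp_force: 0.0
```

>>> {"name": "play_rows", "arguments": {
  "commands": [
    [-30,-14,-2,0,0,3.7],
    [-31,-12,-2,0,0,3.7],
    [-31,-10,-2,0,0,3.7],
    [-32,-8,-2,0,0,3.7],
    [-33,-6,-2,0,0,3.7]
  ]
}}

```text
time: 0.98
tool_pos: [0.3232, 0.329, 0.2651]
tool_rot: [-0.0, 0.425, 0.905, -0.0]
contact_force: [0.2, 0.2, -0.1]
gripper_width: 1.001
grasp_force: 0.0
```

>>> {"name": "play_rows", "arguments": {
  "commands": [
    [-33,-4,-2,0,0,3.7],
    [-33,-2,-1,0,0,3.7],
    [-33,0,-2,0,0,3.7],
    [-33,2,-1,0,0,3.7],
    [-33,4,-2,0,0,3.7]
  ]
}}

```text
time: 1.4
tool_pos: [0.4122, 0.1892, 0.2731]
tool_rot: [-0.0, 0.565, 0.825, -0.0]
contact_force: [-0.1, 1.2, -0.6]
gripper_width: 1.0
grasp_force: 0.0
```

>>> {"name": "play_rows", "arguments": {
  "commands": [
    [-33,6,-1,0,0,3.7],
    [-32,8,-2,0,0,3.7],
    [-31,10,-1,0,0,3.7],
    [-31,13,-2,0,0,3.7],
    [-30,14,-1,0,0,3.7]
  ]
}}

```text
time: 1.82
tool_pos: [0.5003, 0.0486, 0.2803]
tool_rot: [0.0, 0.69, 0.724, 0.0]
contact_force: [1.2, -0.1, -1.0]
gripper_width: 0.998
grasp_force: 0.0
```

```bash
cat >> h.py <<'E'
def wrist(name=None):
    import pickle;from plant import manip,imaging
    s=manip.state();f=imaging.grab_frame("wrist");M=np.eye(4);M[:3,:3]=Rq(s["tool_rot"]).as_matrix();M[:3,3]=s["tool_pos"]
    C=np.linalg.inv(M@np.array(f["mount"]));f["R"]=C[:3,:3];f["t"]=C[:3,3]
    if name:pickle.dump(f,open(name+".pkl","wb"));cv2.imwrite(f"pics/{name}.png",f["image"][:,:,::-1])
    return f,s
E
python3 - <<'E'
from h import *
f,s=wrist("w1");print(s["time"],s["tool_pos"],s["tool_rot"],s["joint_pos"])
E
```

```text
1.8167 [0.50027344 0.04855525 0.28026554] [1.52849301e-05 6.90320701e-01 7.23503506e-01 7.52500719e-05] [-5.14626449e-02 -2.64549040e-01  1.84864086e+00  9.41586159e-05
  1.55737950e+00 -9.83957819e-02]
```

View pics/w1.png

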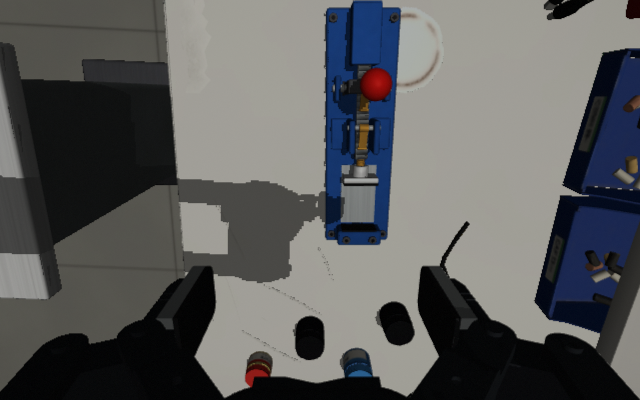

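The wrist view shows the vise in full: base corners about (327,9), (400,9), (389,243), (326,240), knob (377,84), pad/bed edge near row 185, jaw top edge near row 225–230. Jars are at the bottom, the light-blue one at (356,362).

```bash
python3 - <<'E'
from h import *;import pickle
f=pickle.load(open("w1.pkl","rb"));I=f["image"]
m=blobs(I,(105,150,40),(125,255,255),(310,0,412,260))
for r in list(range(4,18,2))+list(range(30,250,12))+[226,228,230,232,234,236,238,240,242,244]:
    c=np.nonzero(m[r])[0];print(r,(c[0],c[-1],len(c)) if len(c) else None)
L=[];Rr=[]
for r in range(15,235):
    c=np.nonzero(m[r])[0]
    if len(c)>8: L.append(ray(f,(c[0],r+.5),.012)[:2]);Rr.append(ray(f,(c[-1]+1,r+.5),.012)[:2])
for n,e in(("L",L),("R",Rr)):
    e=np.array(e);k=np.ones(len(e),bool)
    for _ in range(6):
        P=np.polyfit(e[k,1],e[k,0],1);res=e[:,0]-np.polyval(P,e[:,1]);k=abs(res)<.0015
    print(n,P,k.sum(),"x at y=0.08",np.polyval(P,.08))
for r in (6,8,9,10):print("tail y",r,ray(f,(333,r),.012))
for r in(238,240,242,244):print("end y at z12",r,ray(f,(332,r),.012),"z38",ray(f,(358,r),.038))
for c in (350,358,366):print(c,[tuple(I[r,c]) for r in range(160,246,2)])
E
```

```text
4 (np.int64(353), np.int64(381), 29)
6 (np.int64(353), np.int64(381), 29)
8 (np.int64(330), np.int64(398), 63)
10 (np.int64(327), np.int64(399), 70)
12 (np.int64(326), np.int64(399), 70)
14 (np.int64(326), np.int64(399), 57)
16 (np.int64(326), np.int64(399), 54)
30 (np.int64(326), np.int64(398), 71)
42 (np.int64(326), np.int64(397), 69)
54 (np.int64(326), np.int64(397), 69)
66 (np.int64(326), np.int64(396), 56)
78 (np.int64(326), np.int64(395), 35)
90 (np.int64(326), np.int64(394), 13)
102 (np.int64(326), np.int64(394), 55)
114 (np.int64(326), np.int64(393), 55)
126 (np.int64(326), np.int64(392), 43)
138 (np.int64(326), np.int64(391), 44)
150 (np.int64(326), np.int64(391), 48)
162 (np.int64(326), np.int64(390), 56)
174 (np.int64(326), np.int64(389), 29)
186 (np.int64(326), np.int64(389), 29)
198 (np.int64(327), np.int64(388), 27)
210 (np.int64(327), np.int64(387), 26)
222 (np.int64(327), np.int64(386), 27)
234 (np.int64(326), np.int64(386), 46)
246 None
226 (np.int64(326), np.int64(386), 21)
228 (np.int64(326), np.int64(386), 19)
230 (np.int64(326), np.int64(386), 14)
232 (np.int64(3
[... 6104 characters left out ...]
t8(118), np.uint8(120), np.uint8(120)), (np.uint8(117), np.uint8(119), np.uint8(119)), (np.uint8(117), np.uint8(120), np.uint8(119)), (np.uint8(116), np.uint8(120), np.uint8(119)), (np.uint8(55), np.uint8(70), np.uint8(105)), (np.uint8(4), np.uint8(5), np.uint8(8)), (np.uint8(4), np.uint8(5), np.uint8(5)), (np.uint8(2), np.uint8(4), np.uint8(3)), (np.uint8(11), np.uint8(11), np.uint8(10)), (np.uint8(15), np.uint8(37), np.uint8(75)), (np.uint8(19), np.uint8(48), np.uint8(97)), (np.uint8(18), np.uint8(46), np.uint8(94)), (np.uint8(18), np.uint8(46), np.uint8(93)), (np.uint8(17), np.uint8(45), np.uint8(93)), (np.uint8(17), np.uint8(45), np.uint8(92)), (np.uint8(39), np.uint8(59), np.uint8(88))]
```

```bash
python3 - <<'E'
from h import *;import pickle
f=pickle.load(open("w1.pkl","rb"));I=f["image"]
print("face",ray(f,(358,222.5),.012),ray(f,(358,231.5),.038),"pad",ray(f,(358,183.5),.037),ray(f,(358,185.5),.037))
m=blobs(I,(0,150,80),(8,255,255),(350,55,410,110));M=cv2.moments(m,True);k=np.array([M["m10"],M["m01"]])/M["m00"];print("knob",k,M["m00"]);K=ray(f,k,.107);print(K)
d=np.array([.054,-1]);d/=np.linalg.norm(d);y=np.array([-d[1],d[0]]);c=np.array([.5483,.0778])
print("knob in vise",(K[:2]-c)@d,(K[:2]-c)@y)
for n,p in(("face",ray(f,(358,222.5),.012)),("face",ray(f,(358,231.5),.038)),("pad",ray(f,(358,184),.037))):print(n,(p[:2]-c)@d,(p[:2]-c)@y)
print("seat",c+.081*d)
m=blobs(I,(95,120,60),(125,255,255),(335,340,380,378));M=cv2.moments(m,True);print("jar",M["m10"]/M["m00"],M["m01"]/M["m00"])
E
```

```text
face [ 0.5552776  -0.02494964  0.012     ] [ 0.5524155  -0.02604665  0.038     ] pad [0.5479323  0.02984641 0.037     ] [0.54811734 0.02759651 0.037     ]
knob [376.44807122  83.38575668] 674.0
[0.54660953 0.1322143  0.107     ]
knob in vise -0.05442628640350195 0.0012460829745618521
face 0.10297639546198031 0.0014270385579469276
face 0.10391749056299009 -0.0014900444563558466
pad 0.04842739953183029 -0.002937048718148065
seat [ 0.55266764 -0.00308216]
jar 359.3333333333333 371.4583333333333
```

```bash
python3 - <<'E'
from h import *;from plant import manip
s=manip.state();R=Rq(s["tool_rot"]);print(R.as_matrix().round(3))
rows(s["tool_pos"],R,[.57,-.234,.14],down(np.radians(3.1)),10)
E
```

```text
[[-0.04   0.999  0.002]
 [ 0.999  0.04  -0.004]
 [-0.004  0.002 -1.   ]]
end [ 0.5701 -0.2342  0.1403]
[[-28, 6, 14, 0, 0, -0.1], [-28, 6, 14, 0, 0, -0.1], [-28, 5, 14, 0, 0, -0.1], [-28, 5, 14, 0, 0, -0.1], [-28, 5, 14, 0, 0, -0.1]]
[[-28, 5, 14, 0, 0, -0.1], [-28, 6, 14, 0, 0.1, -0], [-28, 5, 14, 0, 0, -0.1], [-28, 5, 15, 0, 0.1, -0], [-29, 6, 14, 0.1, 0, -0.1]]
```

>>> {"name": "play_rows", "arguments": {
  "commands": [
    [-28,6,14,0,0,-0.1],
    [-28,6,14,0,0,-0.1],
    [-28,5,14,0,0,-0.1],
    [-28,5,14,0,0,-0.1],
    [-28,5,14,0,0,-0.1]
  ]
}}

```text
time: 2.28
tool_pos: [0.5341, -0.0893, 0.2093]
tool_rot: [-0.0, 0.686, 0.728, -0.0]
contact_force: [0.6, 0.1, -0.0]
gripper_width: 1.002
grasp_force: 0.0
```

>>> {"name": "play_rows", "arguments": {
  "commands": [
    [-28,5,14,0,0,-0.1],
    [-28,6,14,0,0.1,0],
    [-28,5,14,0,0,-0.1],
    [-28,5,15,0,0.1,0],
    [-29,6,14,0.1,0,-0.1]
  ]
}}

```text
time: 2.7
tool_pos: [0.5695, -0.2281, 0.1378]
tool_rot: [-0.002, 0.684, 0.73, 0.001]
contact_force: [-0.0, 0.5, -0.5]
gripper_width: 0.999
grasp_force: 0.0
```

>>> {"name": "play_rows", "arguments": {
  "commands": [
    [0,0,0,0,0,0],
    [0,0,0,0,0,0]
  ]
}}

```text
time: 2.87
tool_pos: [0.5689, -0.2277, 0.1372]
tool_rot: [-0.004, 0.685, 0.729, 0.0]
contact_force: [-0.0, 0.7, 0.7]
gripper_width: 1.001
grasp_force: 0.0
```

```bash
python3 - <<'E'
from h import *
f,s=wrist("w2");print(s["time"],s["tool_pos"],Rq(s["tool_rot"]).as_matrix().round(3).tolist())
m=blobs(f["image"],(95,120,60),(125,255,255),(220,150,420,400))
m=cv2.morphologyEx(m,2,np.ones((3,3)))
for c in cv2.findContours(m,0,2)[0]:
  if cv2.contourArea(c)>200:
    print(cv2.boundingRect(c),cv2.contourArea(c),cv2.minEnclosingCircle(c))
for X in([.57,-.234,.042],[.57,-.234,0]):print(proj(f,np.array(X)))
E
```

```text
2.8667 [ 0.5689152  -0.22765295  0.13715816] [[-0.062, 0.998, -0.005], [0.998, 0.063, 0.005], [0.006, -0.005, -1.0]]
(292, 195, 53, 50) 1987.0 ((317.830078125, 218.84718322753906), 26.359254837036133)
[316.23138589 218.83583709]
[316.48445234 200.60586095]
```

View pics/w2.png

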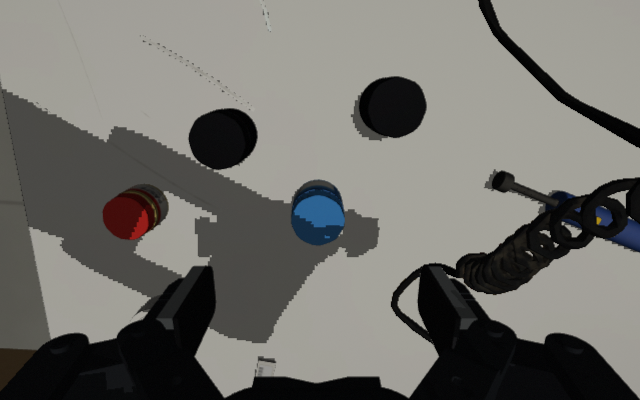

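The blue cap is centred at (318,219), between the fingers, with nothing in the way. I'm descending to grasp it.

```bash
python3 - <<'E'
from h import *;from plant import manip
s=manip.state();R=Rq(s["tool_rot"])
rows(s["tool_pos"],R,[.5705,-.234,.027],down(np.radians(3.1)),5)
E
```

```text
end [ 0.5705 -0.2336  0.0273]
[[-2, 0, 22, -0, -0.1, 0.1], [-1, 0, 22, -0, -0, 0.1], [-1, 0, 22, -0.1, -0.1, 0.1], [-2, 0, 23, -0, -0, 0.1], [-1, 1, 22, -0.1, -0.1, 0.2]]
```

>>> {"name": "play_rows", "arguments": {
  "commands": [
    [-2,0,22,0,-0.1,0.1],
    [-1,0,22,0,0,0.1],
    [-1,0,22,-0.1,-0.1,0.1],
    [-2,0,23,0,0,0.1],
    [-1,0,20,-0.1,-0.1,0.1]
  ]
}}

```text
time: 3.33
tool_pos: [0.5704, -0.2327, 0.03]
tool_rot: [0.002, 0.687, 0.727, 0.0]
contact_force: [-0.3, 0.2, -0.1]
gripper_width: 0.997
grasp_force: 0.0
```

>>> {"name": "play_rows", "arguments": {
  "commands": [
    [0,0,0,0,0,0]
  ]
}}

```text
time: 3.42
tool_pos: [0.5673, -0.2311, 0.0262]
tool_rot: [-0.002, 0.687, 0.727, -0.001]
contact_force: [-0.3, 0.7, -1.1]
gripper_width: 1.004
grasp_force: 0.0
```

>>> {"name": "play_rows", "arguments": {
  "commands": [
    [-2,1,0,0,0,0],
    [0,0,0,0,0,0],
    [0,0,0,0,0,0],
    [0,0,0,0,0,0],
    [0,0,0,0,0,0]
  ],
  "hand": 20
}}

```text
time: 3.83
tool_pos: [0.5729, -0.2367, 0.0327]
tool_rot: [0.003, 0.687, 0.727, 0.001]
contact_force: [-0.1, 0.1, 4.9]
gripper_width: 0.42
grasp_force: 60.6
```

>>> {"name": "play_rows", "arguments": {
  "commands": [
    [0,0,0,0,0,0],
    [0,0,0,0,0,0]
  ]
}}

```text
time: 4.0
tool_pos: [0.5729, -0.2367, 0.0327]
tool_rot: [0.003, 0.687, 0.727, 0.001]
contact_force: [-0.1, 0.7, 5.8]
gripper_width: 0.424
grasp_force: 60.6
```

```bash
python3 - <<'E'
from plant import manip
s=manip.state();print(s)
E
```

```text
{'time': 4.0, 'joint_pos': array([-5.11678894e-01,  2.53434063e-01,  1.76960680e+00, -3.54480957e-04,
        1.11213205e+00, -5.67236211e-01]), 'joint_vel': array([-0.00021061,  0.00125453, -0.00096818, -0.0004473 ,  0.00260281,
       -0.00017133]), 'joint_efforts': array([-3.33717177e-01, -3.86584675e+01, -2.84317106e+01, -9.50424769e-02,
       -1.91957806e-01,  2.89554155e-03]), 'tool_pos': array([ 0.57285621, -0.23669358,  0.03268843]), 'tool_rot': array([3.15202884e-03, 6.87133837e-01, 7.26523751e-01, 6.27118466e-04]), 'contact_force': array([-0.11622768,  0.71622389,  5.787331  ]), 'ft_torque': array([ 0.09869132,  0.10265032, -0.06571043]), 'grasp_force': 60.57585597038269, 'gripper_width': 0.4244048251451637}
```

>>> {"name": "play_rows", "arguments": {
  "commands": [
    [0,0,-10,0,0,0],
    [0,0,-20,0,0,0],
    [0,0,-25,0,0,0],
    [0,0,-25,0,0,0],
    [0,0,-15,0,0,0]
  ]
}}

```text
time: 4.42
tool_pos: [0.5719, -0.2363, 0.1287]
tool_rot: [0.003, 0.687, 0.727, 0.0]
contact_force: [0.4, -0.6, 0.9]
gripper_width: 0.425
grasp_force: 60.0
```

>>> {"name": "play_rows", "arguments": {
  "commands": [
    [0,0,0,0,0,0],
    [0,0,0,0,0,0]
  ]
}}

```text
time: 4.58
tool_pos: [0.5715, -0.236, 0.1264]
tool_rot: [0.002, 0.687, 0.727, 0.0]
contact_force: [-0.1, 0.1, -0.8]
gripper_width: 0.419
grasp_force: 60.0
```

```bash
python3 - <<'E'
from h import *
from plant import imaging
f,s=wrist("w3");g=imaging.grab_frame("side");print(s["time"],s["tool_pos"],Rq(s["tool_rot"]).as_matrix().round(3).tolist(),s["contact_force"],s["gripper_width"])
a=f["image"][150:400,180:460];p=proj(g,s["tool_pos"]);print(p)
u,v=p.astype(int);b=g["image"][v-50:v+50,u-55:u+55];b=cv2.resize(b,(275,250),interpolation=2)
cv2.imwrite("pics/c3.png",np.hstack([a,b])[:,:,::-1])
m=blobs(f["image"],(95,120,60),(125,255,255),(220,150,420,400))
c=max(cv2.findContours(m,0,2)[0],key=cv2.contourArea);print(cv2.boundingRect(c))
E
```

```text
4.5833 [ 0.57154318 -0.23604438  0.12639796] [[-0.056, 0.998, 0.004], [0.998, 0.056, -0.003], [-0.003, 0.004, -1.0]] [-0.14865902  0.11156268 -0.77725414] 0.4194142779508123
[365.10468158 232.49423018]
(271, 235, 92, 97)
```

View pics/c3.png

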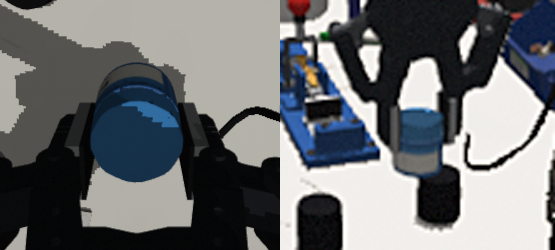

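Left (wrist): the jar is held between the pads, cap centred near (317,286) in the full frame. Right (side): it hangs upright and clear of the black jar.

```bash
python3 - <<'E'
from h import *;import pickle;from plant import manip
f=pickle.load(open("w3.pkl","rb"));s=manip.state()
for z in(.133,.137,.141):
    X=ray(f,(317,286),z);print(X,(f["R"]@X+f["t"])[2], X-s["tool_pos"])
p=s["tool_pos"];R=Rq(s["tool_rot"]);print(p)
rows(p,R,[.5527,-.0031,.085],down(np.radians(3.1)),10)
E
```

```text
[ 0.57281969 -0.23321972  0.133     ] 0.1384075299357618 [0.00279415 0.00201831 0.00951821]
[ 0.57266165 -0.23079681  0.137     ] 0.13385704976357443 [0.0026361  0.00444122 0.01351821]
[ 0.57250361 -0.2283739   0.141     ] 0.1293065695913871 [0.00247806 0.00686413 0.01751821]
[ 0.57002555 -0.23523803  0.12348179]
end [ 0.553  -0.0028  0.0854]
[[23, -0, 4, -0, 0, 0], [23, -0, 4, -0, 0, 0], [23, -1, 4, -0, 0, 0], [23, -0, 4, -0, 0, 0], [23, -1, 4, -0, 0, 0]]
[[24, -0, 4, -0, 0, 0], [23, -1, 4, -0, 0, 0], [24, -0, 3, -0, 0, 0], [23, -1, 4, -0, 0, 0], [24, -0, 3, -0, 0, 0.1]]
```

>>> {"name": "play_rows", "arguments": {
  "commands": [
    [23,0,4,0,0,0],
    [23,0,4,0,0,0],
    [23,-1,4,0,0,0],
    [23,0,4,0,0,0],
    [23,-1,4,0,0,0]
  ]
}}

```text
time: 5.1
tool_pos: [0.5611, -0.1196, 0.1023]
tool_rot: [-0.001, 0.687, 0.726, -0.001]
contact_force: [-0.2, 0.2, -1.0]
gripper_width: 0.421
grasp_force: 60.0
```

>>> {"name": "play_rows", "arguments": {
  "commands": [
    [24,0,4,0,0,0],
    [23,-1,4,0,0,0],
    [24,0,3,0,0,0],
    [23,-1,2,0,0,0],
    [20,0,2,0,0,0]
  ]
}}

```text
time: 5.52
tool_pos: [0.5523, -0.0058, 0.0871]
tool_rot: [-0.001, 0.687, 0.727, -0.001]
contact_force: [0.2, 1.1, -1.2]
gripper_width: 0.424
grasp_force: 60.0
```

>>> {"name": "play_rows", "arguments": {
  "commands": [
    [0,0,0,0,0,0],
    [0,0,0,0,0,0],
    [0,0,0,0,0,0]
  ]
}}

```text
time: 5.77
tool_pos: [0.5537, -0.0078, 0.0886]
tool_rot: [0.001, 0.687, 0.727, -0.001]
contact_force: [-0.3, -1.1, -0.4]
gripper_width: 0.421
grasp_force: 60.0
```

```bash
python3 - <<'E'
from h import *
f,s=wrist("w4");print(s["time"],s["tool_pos"],Rq(s["tool_rot"]).as_matrix().round(3).tolist(),s["contact_force"])
m=blobs(f["image"],(95,120,60),(103,255,255),(220,200,420,400))
c=max(cv2.findContours(m,0,2)[0],key=cv2.contourArea);print(cv2.boundingRect(c))
E
```

```text
5.7667 [ 0.55371526 -0.00776264  0.08856091] [[-0.056, 0.998, -0.0], [0.998, 0.056, -0.002], [-0.002, -0.0, -1.0]] [-0.33944305 -1.06696222 -0.37754306]
(305, 330, 1, 1)
```

View pics/w4.png

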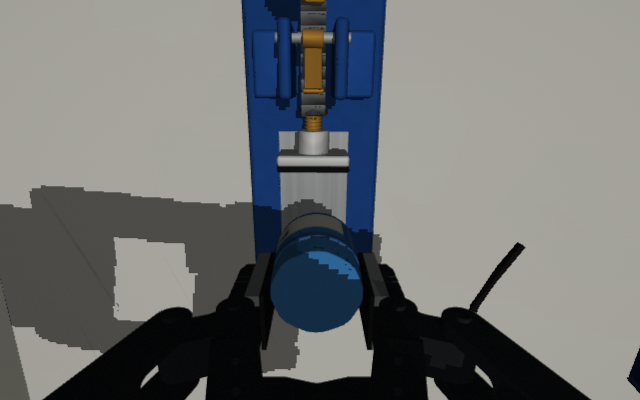

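The wrist view shows the jar over the bed: cap centred at (317,286), pad front edge near row 163–170, base edges around cols 246 and 380. Next I check the jar's offset from the vise in this same frame.

```bash
python3 - <<'E'
from h import *;import pickle
f=pickle.load(open("w4.pkl","rb"));I=f["image"]
print([int(I[r,300].sum()) for r in range(148,182,2)])
m=blobs(I,(105,150,40),(125,255,255),(225,0,400,250))
for r in(120,150,190,220):
    c=np.nonzero(m[r])[0];a,b=ray(f,(c[0],r),.012),ray(f,(c[-1]+1,r),.012);print(r,c[0],c[-1],a,b,"mid",(a+b)/2,"expected x",.5483+.054*(.0778-(a[1]+b[1])/2))
for r in(164,167,170):print("pad",r,ray(f,(313,r),.037))
for z in(.093,.097,.101):print("cap",ray(f,(317,286),z))
E
```

```text
[288, 294, 298, 188, 365, 518, 509, 474, 437, 176, 39, 42, 236, 386, 384, 385, 381]
120 249 378 [0.51333495 0.04993812 0.012     ] [0.58723567 0.05401011 0.012     ] mid [0.55028531 0.05197411 0.012     ] expected x 0.5496945977953962
150 250 376 [0.5138654  0.03281521 0.012     ] [0.58793909 0.03689806 0.012     ] mid [0.55090225 0.03485664 0.012     ] expected x 0.5506189416367869
190 252 374 [0.51501999 0.00857102 0.012     ] [0.58933876 0.01266926 0.012     ] mid [0.55217938 0.01062014 0.012     ] expected x 0.5519277124603132
220 254 372 [ 0.5162524  -0.01077024  0.012     ] [ 0.59014591 -0.00669395  0.012     ] mid [ 0.55319915 -0.0087321   0.012     ] expected x 0.5529727332282034
pad 164 [0.55100293 0.03168441 0.037     ]
pad 167 [0.55108565 0.03010149 0.037     ]
pad 170 [0.55116882 0.02851018 0.037     ]
cap [ 0.55509582 -0.00625374  0.093     ]
cap [ 0.55495387 -0.00383675  0.097     ]
cap [ 0.55481193 -0.00141975  0.101     ]
```

>>> {"name": "play_rows", "arguments": {
  "commands": [
    [3,-2,8,0,0,0],
    [0,0,9,0,0,0],
    [0,0,9,0,0,0],
    [0,0,6,0,0,0],
    [0,0,0,0,0,0]
  ]
}}

```text
time: 6.23
tool_pos: [0.5505, -0.0046, 0.0551]
tool_rot: [-0.001, 0.687, 0.726, -0.001]
contact_force: [-0.4, -0.7, -0.9]
gripper_width: 0.423
grasp_force: 60.0
```

>>> {"name": "play_rows", "arguments": {
  "commands": [
    [0,0,2,0,0,0],
    [0,0,0,0,0,0],
    [0,0,2,0,0,0],
    [0,0,0,0,0,0]
  ]
}}

```text
time: 6.57
tool_pos: [0.5525, -0.0046, 0.0538]
tool_rot: [0.001, 0.687, 0.727, 0.0]
contact_force: [0.9, -0.5, 0.0]
gripper_width: 0.424
grasp_force: 60.0
```

>>> {"name": "play_rows", "arguments": {
  "commands": [
    [0,0,3,0,0,0],
    [0,0,0,0,0,0],
    [0,0,0,0,0,0]
  ]
}}

```text
time: 6.82
tool_pos: [0.5522, -0.0046, 0.0506]
tool_rot: [0.001, 0.687, 0.727, -0.0]
contact_force: [-0.7, -1.2, -1.0]
gripper_width: 0.424
grasp_force: 60.0
```

>>> {"name": "play_rows", "arguments": {
  "commands": [
    [0,0,2,0,0,0],
    [0,0,0,0,0,0],
    [0,0,0,0,0,0]
  ]
}}

```text
time: 7.07
tool_pos: [0.5522, -0.0046, 0.0485]
tool_rot: [0.001, 0.687, 0.727, -0.0]
contact_force: [1.1, -0.4, -1.3]
gripper_width: 0.422
grasp_force: 60.0
```

>>> {"name": "play_rows", "arguments": {
  "commands": [
    [0,0,1.5,0,0,0],
    [0,0,0,0,0,0],
    [0,0,0,0,0,0]
  ]
}}

```text
time: 7.32
tool_pos: [0.5522, -0.0046, 0.0471]
tool_rot: [0.001, 0.687, 0.727, -0.0]
contact_force: [-0.6, 0.1, -1.4]
gripper_width: 0.423
grasp_force: 60.0
```

>>> {"name": "play_rows", "arguments": {
  "commands": [
    [0,0,1.5,0,0,0],
    [0,0,0,0,0,0],
    [0,0,0,0,0,0]
  ]
}}

```text
time: 7.57
tool_pos: [0.5522, -0.0046, 0.0456]
tool_rot: [0.001, 0.687, 0.727, -0.0]
contact_force: [-0.0, 0.4, -0.5]
gripper_width: 0.423
grasp_force: 60.0
```

>>> {"name": "play_rows", "arguments": {
  "commands": [
    [0,0,1,0,0,0],
    [0,0,0,0,0,0],
    [0,0,0,0,0,0]
  ]
}}

```text
time: 7.82
tool_pos: [0.5524, -0.0046, 0.0447]
tool_rot: [0.001, 0.687, 0.726, 0.0]
contact_force: [0.3, 0.3, -0.2]
gripper_width: 0.428
grasp_force: 60.2
```

>>> {"name": "play_rows", "arguments": {
  "commands": [
    [0,0,1,0,0,0],
    [0,0,0,0,0,0],
    [0,0,0,0,0,0]
  ]
}}

```text
time: 8.07
tool_pos: [0.5524, -0.0046, 0.0447]
tool_rot: [0.001, 0.687, 0.727, -0.0]
contact_force: [-2.9, 0.1, 6.1]
gripper_width: 0.421
grasp_force: 60.9
```

>>> {"name": "play_rows", "arguments": {
  "commands": [
    [0,0,0,0,0,0],
    [0,0,0,0,0,0],
    [0,0,0,0,0,0],
    [0,0,0,0,0,0],
    [0,0,0,0,0,0]
  ],
  "hand": 70
}}

```text
time: 8.48
tool_pos: [0.5522, -0.0046, 0.0435]
tool_rot: [0.001, 0.687, 0.727, -0.0]
contact_force: [-0.6, 0.6, 0.1]
gripper_width: 0.823
grasp_force: 0.0
```

>>> {"name": "play_rows", "arguments": {
  "commands": [
    [0,0,-15,0,0,0],
    [0,0,-25,0,0,0],
    [0,0,-30,0,0,0],
    [0,0,-30,0,0,0],
    [0,0,-20,0,0,0]
  ]
}}

```text
time: 8.9
tool_pos: [0.5531, -0.0045, 0.1668]
tool_rot: [0.003, 0.687, 0.727, 0.001]
contact_force: [1.3, -0.5, 0.9]
gripper_width: 0.819
grasp_force: 0.0
```

>>> {"name": "play_rows", "arguments": {
  "commands": [
    [30,0,-10,0,0,0],
    [30,0,-10,0,0,0],
    [0,0,0,0,0,0],
    [0,0,0,0,0,0]
  ]
}}

```text
time: 9.23
tool_pos: [0.549, 0.0565, 0.1844]
tool_rot: [0.002, 0.686, 0.727, 0.0]
contact_force: [0.2, -0.3, -0.1]
gripper_width: 0.817
grasp_force: 0.0
```

```bash
python3 - <<'E'
from h import *
f,s=wrist("w5");print(s["time"],s["tool_pos"],Rq(s["tool_rot"]).as_matrix().round(3).tolist(),s["contact_force"])
for n,X in(("seat top",[.5527,-.0031,.054]),("face",[.554,-.0255,.038]),("knob",[.5466,.1322,.107])):print(n,proj(f,np.array(X)))
cv2.imwrite("pics/c5.png",f["image"][:,150:500,::-1])
E
```

```text
9.2333 [0.54897887 0.05652817 0.18437617] [[-0.058, 0.998, 0.003], [0.998, 0.058, -0.002], [-0.002, 0.003, -1.0]] [ 0.22546756 -0.33893027 -0.05001003]
seat top [314.66686094 263.98843881]
face [314.73442114 278.27731768]
knob [317.23246929  90.75463298]
```

View pics/c5.png

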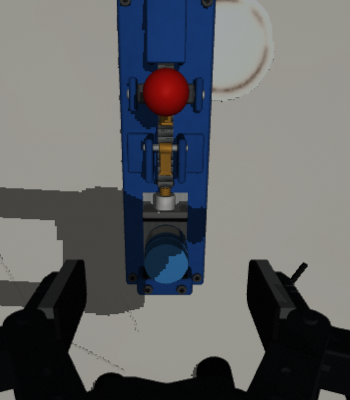

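The jar stands on the bed, cap centred near (316,260), about 2–3 mm from the seat on the pad side. The knob is at (316,92) as predicted. I'm going to the knob.

>>> {"name": "play_rows", "arguments": {
  "commands": [
    [19,1,0,0,0,0],
    [19,0,0,0,0,0],
    [19,1,0,0,0,0],
    [19,0,0,0,0,0],
    [0,0,0,0,0,0]
  ]
}}

```text
time: 9.7
tool_pos: [0.5458, 0.1328, 0.1822]
tool_rot: [0.0, 0.687, 0.727, -0.0]
contact_force: [0.3, 0.6, 0.0]
gripper_width: 0.821
grasp_force: 0.0
```

>>> {"name": "play_rows", "arguments": {
  "commands": [
    [0,0,20,0,0,0],
    [0,0,25,0,0,0],
    [0,0,22,0,0,0],
    [0,0,13,0,0,0],
    [0,0,0,0,0,0]
  ]
}}

```text
time: 10.12
tool_pos: [0.5438, 0.13, 0.0989]
tool_rot: [-0.001, 0.688, 0.726, -0.003]
contact_force: [-0.2, 0.2, -0.8]
gripper_width: 0.817
grasp_force: 0.0
```

>>> {"name": "play_rows", "arguments": {
  "commands": [
    [0,0,0,0,0,0],
    [0,0,0,0,0,0]
  ]
}}

```text
time: 10.28
tool_pos: [0.5476, 0.131, 0.1047]
tool_rot: [0.002, 0.687, 0.726, 0.001]
contact_force: [0.6, 0.5, -0.8]
gripper_width: 0.823
grasp_force: 0.0
```

>>> {"name": "play_rows", "arguments": {
  "commands": [
    [0,0,0,0,0,0],
    [0,0,0,0,0,0],
    [0,0,0,0,0,0],
    [0,0,0,0,0,0],
    [0,0,0,0,0,0]
  ],
  "hand": 16
}}

```text
time: 10.7
tool_pos: [0.5447, 0.1315, 0.1047]
tool_rot: [-0.001, 0.687, 0.727, -0.002]
contact_force: [-11.4, -0.8, 10.7]
gripper_width: 0.27
grasp_force: 58.2
```

>>> {"name": "play_rows", "arguments": {
  "commands": [
    [0,0,0,0,0,0],
    [0,0,0,0,0,0],
    [0,0,0,0,0,0]
  ]
}}

```text
time: 10.95
tool_pos: [0.5447, 0.1315, 0.1047]
tool_rot: [-0.001, 0.687, 0.727, -0.002]
contact_force: [-11.1, -1.9, 10.9]
gripper_width: 0.265
grasp_force: 58.2
```

>>> {"name": "play_rows", "arguments": {
  "commands": [
    [0,-1.5,-1,0,0,0],
    [0,0,0,0,0,0],
    [0,0,0,0,0,0]
  ]
}}

```text
time: 11.2
tool_pos: [0.5445, 0.1315, 0.1048]
tool_rot: [0.001, 0.687, 0.727, -0.0]
contact_force: [-5.5, 0.7, 5.0]
gripper_width: 0.268
grasp_force: 59.7
```

```bash
python3 - <<'E'
from h import *
f,s=wrist("w6");print(s["time"],s["tool_pos"],s["contact_force"],s["ft_torque"],s["gripper_width"])
cv2.imwrite("pics/c6.png",f["image"][:,150:500,::-1])
E
```

```text
11.2 [0.54452024 0.13149181 0.10482908] [-5.49101424  0.65986522  4.98093659] [-0.03730138  0.95182231  0.01742625] 0.2677013586904349
```

View pics/c6.png

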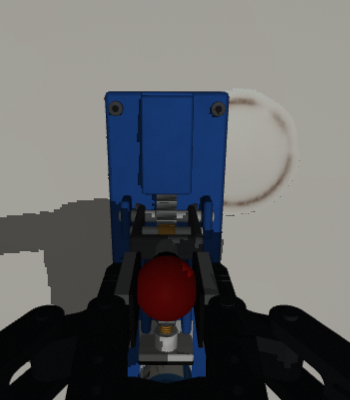

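The ball is well gripped, at (317,285) in the full frame. I'm relaxing the remaining strain, then drawing the lever back.

>>> {"name": "play_rows", "arguments": {
  "commands": [
    [0,-1.5,-1,0,0,0],
    [3,0,0,0,0,0],
    [3,0,0.5,0,0,0],
    [3,0,0.5,0,0,0],
    [2,0,0,0,0,0]
  ]
}}

```text
time: 11.67
tool_pos: [0.5438, 0.1417, 0.1042]
tool_rot: [0.003, 0.687, 0.727, -0.0]
contact_force: [6.3, -3.8, -6.4]
gripper_width: 0.267
grasp_force: 59.6
```

>>> {"name": "play_rows", "arguments": {
  "commands": [
    [0,0,0,0,0,0],
    [0,0,0,0,0,0]
  ]
}}

```text
time: 11.83
tool_pos: [0.5438, 0.1419, 0.1041]
tool_rot: [0.002, 0.687, 0.727, 0.0]
contact_force: [4.8, -2.2, -5.6]
gripper_width: 0.272
grasp_force: 59.6
```

>>> {"name": "play_rows", "arguments": {
  "commands": [
    [1,0.7,0.5,0,0,0],
    [0,0,0,0,0,0],
    [0,0,0,0,0,0]
  ]
}}

```text
time: 12.08
tool_pos: [0.5438, 0.143, 0.104]
tool_rot: [0.002, 0.687, 0.727, -0.0]
contact_force: [2.9, -4.1, -1.8]
gripper_width: 0.263
grasp_force: 59.8
```

>>> {"name": "play_rows", "arguments": {
  "commands": [
    [-5,0,-0.4,0,0,0],
    [-5,0,-0.4,0,0,0],
    [0,0,0,0,0,0]
  ]
}}

```text
time: 12.33
tool_pos: [0.5443, 0.1331, 0.1049]
tool_rot: [0.001, 0.687, 0.726, 0.001]
contact_force: [1.3, -0.4, -2.0]
gripper_width: 0.264
grasp_force: 59.8
```

>>> {"name": "play_rows", "arguments": {
  "commands": [
    [-5,0,-0.2,0,0,0],
    [-5,0,0,0,0,0],
    [0,0,0,0,0,0]
  ]
}}

```text
time: 12.58
tool_pos: [0.5448, 0.1232, 0.1048]
tool_rot: [0.001, 0.687, 0.726, 0.001]
contact_force: [2.5, 2.5, -3.0]
gripper_width: 0.265
grasp_force: 59.7
```

>>> {"name": "play_rows", "arguments": {
  "commands": [
    [-5,0,0.3,0,0,0],
    [-3,0,0.4,0,0,0],
    [0,0,0,0,0,0]
  ]
}}

```text
time: 12.83
tool_pos: [0.5453, 0.1156, 0.1043]
tool_rot: [0.001, 0.687, 0.727, 0.001]
contact_force: [1.3, 3.3, -2.9]
gripper_width: 0.273
grasp_force: 59.6
```

>>> {"name": "play_rows", "arguments": {
  "commands": [
    [-2,0,0.2,0,0,0],
    [0,0,0,0,0,0],
    [0,0,0,0,0,0]
  ]
}}

```text
time: 13.08
tool_pos: [0.5454, 0.1133, 0.1041]
tool_rot: [0.001, 0.687, 0.727, 0.0]
contact_force: [2.1, 2.7, -2.7]
gripper_width: 0.269
grasp_force: 59.6
```

>>> {"name": "play_rows", "arguments": {
  "commands": [
    [6,0,-0.7,0,0,0],
    [6,0,-0.3,0,0,0],
    [6,0,0,0,0,0],
    [6,0,0.3,0,0,0],
    [5.5,0,0.7,0,0,0]
  ]
}}

```text
time: 13.5
tool_pos: [0.5438, 0.1432, 0.1047]
tool_rot: [0.002, 0.687, 0.727, -0.0]
contact_force: [0.6, -1.8, 3.0]
gripper_width: 0.266
grasp_force: 59.7
```

>>> {"name": "play_rows", "arguments": {
  "commands": [
    [0,0,0,0,0,0],
    [-6,0,-0.7,0,0,0],
    [-6,0,-0.3,0,0,0],
    [-6,0,0,0,0,0],
    [0,0,0,0,0,0]
  ]
}}

```text
time: 13.92
tool_pos: [0.5449, 0.1235, 0.1054]
tool_rot: [0.001, 0.688, 0.726, 0.0]
contact_force: [-0.6, 2.8, 6.2]
gripper_width: 0.269
grasp_force: 60.0
```

>>> {"name": "play_rows", "arguments": {
  "commands": [
    [-5,0,0.3,0,0,0],
    [-3.5,0,0.4,0,0,0],
    [-3,0,0.3,0,0,0],
    [0,0,0,0,0,0]
  ]
}}

```text
time: 14.25
tool_pos: [0.5455, 0.1126, 0.1042]
tool_rot: [0.001, 0.687, 0.726, -0.0]
contact_force: [-0.0, 0.7, 4.3]
gripper_width: 0.263
grasp_force: 59.9
```

>>> {"name": "play_rows", "arguments": {
  "commands": [
    [0,0,0,0,0,0]
  ]
}}

```text
time: 14.33
tool_pos: [0.5455, 0.1128, 0.1043]
tool_rot: [0.002, 0.687, 0.726, -0.0]
contact_force: [-0.8, 0.1, 5.3]
gripper_width: 0.266
grasp_force: 59.9
```

>>> {"name": "play_rows", "arguments": {
  "commands": [
    [6,0,-0.7,0,0,0],
    [6,0,-0.1,0,0,0],
    [6,0,0.3,0,0,0],
    [6,0,0.5,0,0,0],
    [6,0,0.9,0,0,0]
  ]
}}

```text
time: 14.75
tool_pos: [0.5439, 0.1433, 0.104]
tool_rot: [0.002, 0.687, 0.727, -0.001]
contact_force: [-3.6, -4.0, 13.7]
gripper_width: 0.263
grasp_force: 62.3
```

>>> {"name": "play_rows", "arguments": {
  "commands": [
    [0,0,0,0,0,0],
    [-6,0,-0.7,0,0,0],
    [-6,0,-0.3,0,0,0],
    [-6,0,0,0,0,0],
    [0,0,0,0,0,0]
  ]
}}

```text
time: 15.17
tool_pos: [0.5447, 0.1254, 0.1044]
tool_rot: [0.001, 0.688, 0.725, 0.0]
contact_force: [-0.4, 0.2, 5.3]
gripper_width: 0.263
grasp_force: 61.5
```

>>> {"name": "play_rows", "arguments": {
  "commands": [
    [-5,0,0.3,0,0,0],
    [-3.5,0,0.4,0,0,0],
    [-3,0,0.3,0,0,0],
    [0,0,0,0,0,0]
  ]
}}

```text
time: 15.5
tool_pos: [0.5447, 0.1135, 0.1023]
tool_rot: [0.001, 0.687, 0.726, -0.001]
contact_force: [0.0, -1.4, 0.7]
gripper_width: 0.182
grasp_force: 0.1
```

>>> {"name": "play_rows", "arguments": {
  "commands": [
    [0,0,0,0,0,0]
  ]
}}

```text
time: 15.58
tool_pos: [0.5446, 0.1138, 0.1021]
tool_rot: [0.001, 0.687, 0.727, -0.001]
contact_force: [0.8, -0.4, -0.0]
gripper_width: 0.187
grasp_force: 0.4
```

The grip slipped off the knob (opening at 16 mm, no grip force). I'll locate the knob numerically before acting.

```bash
python3 - <<'E'
from h import *
from plant import imaging
f,s=wrist("w7");print(s["time"],s["tool_pos"],s["contact_force"])
def red(F,box):
    m=blobs(F["image"],(0,150,50),(8,255,255),box);n,l,st,ce=cv2.connectedComponentsWithStats(m);i=1+np.argmax(st[1:,4]);print(st[i],ce[i]);return ce[i]
k=red(f,(200,0,450,400));print(ray(f,k,.107))
g=imaging.grab_frame("side");q=red(g,(300,165,335,200));t=imaging.grab_frame("top");print(line2(f,k,g,q))
E
```

```text
15.5833 [0.54456535 0.11376228 0.10208037] [ 0.79168216 -0.35376309 -0.02650593]
[ 286  213   66   67 3479] [318.90169589 245.59959759]
[0.54567458 0.13319774 0.107     ]
[315 179   7   9  34] [318.23529412 182.70588235]
(array([0.5475967 , 0.13366581, 0.10881151]), np.float64(0.004011312892790285))
```

>>> {"name": "play_rows", "arguments": {
  "commands": [
    [0,0,0,0,0,0],
    [0,0,0,0,0,0],
    [0,0,0,0,0,0],
    [0,0,0,0,0,0]
  ],
  "hand": 70
}}

```text
time: 16.07
tool_pos: [0.5452, 0.1139, 0.1031]
tool_rot: [0.001, 0.687, 0.727, -0.0]
contact_force: [-0.3, -0.0, 0.5]
gripper_width: 0.744
grasp_force: 0.0
```

>>> {"name": "play_rows", "arguments": {
  "commands": [
    [0,0,-15,0,0,0],
    [-10,0,-25,0,0,0],
    [-20,0,-25,0,0,0],
    [-20,0,-15,0,0,0],
    [0,0,0,0,0,0]
  ]
}}

```text
time: 16.48
tool_pos: [0.5506, 0.0617, 0.1883]
tool_rot: [0.005, 0.688, 0.726, 0.002]
contact_force: [0.6, -1.0, 0.7]
gripper_width: 0.818
grasp_force: 0.0
```

>>> {"name": "play_rows", "arguments": {
  "commands": [
    [0,0,0,0,0,0]
  ]
}}

```text
time: 16.57
tool_pos: [0.5487, 0.0636, 0.1845]
tool_rot: [0.002, 0.688, 0.726, 0.001]
contact_force: [-0.6, 0.1, 0.1]
gripper_width: 0.822
grasp_force: 0.0
```

```bash
python3 - <<'E'
from h import *
from plant import imaging
f,s=wrist("w8");print(s["time"],s["tool_pos"])
g=imaging.grab_frame("side")
a=cv2.resize(f["image"][20:320,230:400],None,fx=2,fy=2,interpolation=2);b=cv2.resize(g["image"][170:260,280:365],None,fx=5,fy=6.667,interpolation=2)
cv2.imwrite("pics/c8.png",np.hstack([a,b])[:,:,::-1]);print(a.shape,b.shape)
def red(F,box):
    m=blobs(F["image"],(0,150,50),(8,255,255),box);n,l,st,ce=cv2.connectedComponentsWithStats(m);i=1+np.argmax(st[1:,4]);print(st[i],ce[i]);return ce[i]
k=red(f,(200,0,450,400));print(ray(f,k,.107))
E
```

```text
16.5667 [0.54866171 0.06357027 0.18450148]
(600, 340, 3) (600, 425, 3)
[ 293   77   45   47 1633] [314.77832211 100.09246785]
[0.54556264 0.13423426 0.107     ]
```

View pics/c8.png

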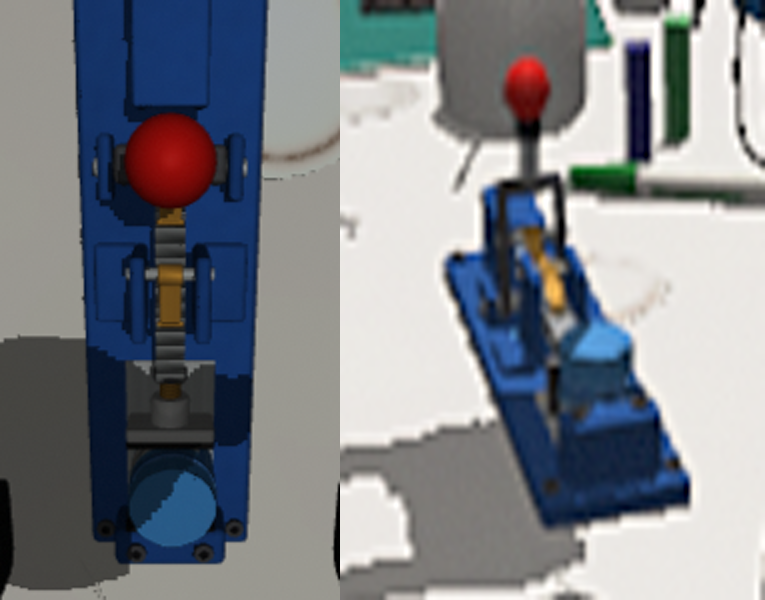

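Last picture: the jar is upright before the jaw, cap centre about (316,270) full-frame. The pad's front edge is near row 241, just off the jar, and the lever stands in mid-swing.

```bash
python3 - <<'E'
from h import *;import pickle
f=pickle.load(open("w8.pkl","rb"));I=f["image"]
print([(r,int(I[r,300].sum())) for r in range(222,256,2)])
c=np.array([.5483,.0778]);d=np.array([.0539,-.9985])
for n,p in(("pad",ray(f,(315,240.5),.037)),("cap",ray(f,(316,270),.054)),("capfront seat",np.array([.5527,-.0031])),("knob",ray(f,(314.8,100.1),.108))):print(n,(p[:2]-c)@d)
print("expected cap at seat",proj(f,np.array([.5527,-.0031,.054])),proj(f,np.array([.5530,-.007,.054])))
E
```

```text
[(222, 151), (224, 154), (226, 124), (228, 99), (230, 99), (232, 104), (234, 101), (236, 183), (238, 191), (240, 174), (242, 17), (244, 48), (246, 75), (248, 83), (250, 51), (252, 52), (254, 76)]
pad 0.06056700583473909
cap 0.07943553047318701
capfront seat 0.08101581000000001
knob -0.056520628171208245
expected cap at seat [314.74101748 271.7155523 ] [314.85806522 275.92762952]
```

The pad face is at about 60.5 mm: exactly two teeth gained, and the third stroke slipped. I'm regripping the knob lower so the pads span its equator.

>>> {"name": "play_rows", "arguments": {
  "commands": [
    [18,0,0,0,0,0],
    [18,0,0,0,0,0],
    [18,0,0,0,0,0],
    [17,0,0,0,0,0],
    [0,0,0,0,0,0]
  ]
}}

```text
time: 17.08
tool_pos: [0.5424, 0.1379, 0.181]
tool_rot: [-0.0, 0.686, 0.728, -0.001]
contact_force: [-0.1, 1.1, -0.3]
gripper_width: 0.822
grasp_force: 0.0
```

>>> {"name": "play_rows", "arguments": {
  "commands": [
    [0,0,20,0,0,0],
    [0,0,25,0,0,0],
    [0,0,25,0,0,0],
    [0,0,19,0,0,0],
    [0,0,0,0,0,0]
  ]
}}

```text
time: 17.5
tool_pos: [0.5395, 0.1343, 0.0876]
tool_rot: [-0.002, 0.687, 0.727, -0.004]
contact_force: [-0.8, -0.4, -0.1]
gripper_width: 0.821
grasp_force: 0.0
```

>>> {"name": "play_rows", "arguments": {
  "commands": [
    [0,0,0,0,0,0],
    [0,0,0,0,0,0],
    [0,0,0,0,0,0]
  ]
}}

```text
time: 17.75
tool_pos: [0.5453, 0.1349, 0.0959]
tool_rot: [0.002, 0.687, 0.727, 0.001]
contact_force: [-0.3, -0.0, -0.4]
gripper_width: 0.823
grasp_force: 0.0
```

>>> {"name": "play_rows", "arguments": {
  "commands": [
    [0,0,0,0,0,0],
    [0,0,0,0,0,0],
    [0,0,0,0,0,0],
    [0,0,0,0,0,0],
    [0,0,0,0,0,0]
  ],
  "hand": 16
}}

```text
time: 18.17
tool_pos: [0.5444, 0.1348, 0.0951]
tool_rot: [0.001, 0.687, 0.727, 0.0]
contact_force: [-2.5, -0.3, 4.4]
gripper_width: 0.274
grasp_force: 58.4
```

>>> {"name": "play_rows", "arguments": {
  "commands": [
    [0,0,0,0,0,0],
    [0,0,0,0,0,0],
    [0,0,0,0,0,0]
  ]
}}

```text
time: 18.42
tool_pos: [0.5444, 0.1348, 0.0951]
tool_rot: [0.001, 0.687, 0.727, 0.0]
contact_force: [-2.4, -0.8, 5.0]
gripper_width: 0.274
grasp_force: 58.4
```

>>> {"name": "play_rows", "arguments": {
  "commands": [
    [3,0,0,0,0,0],
    [3,0,0.2,0,0,0],
    [2.5,0,0.3,0,0,0],
    [0,0,0,0,0,0],
    [0,0,0,0,0,0]
  ]
}}

```text
time: 18.83
tool_pos: [0.5439, 0.1435, 0.0942]
tool_rot: [0.002, 0.687, 0.727, 0.0]
contact_force: [-1.4, -1.2, 5.6]
gripper_width: 0.276
grasp_force: 58.5
```

```bash
cat >> h.py <<'E'
def knob():
    f,s=wrist("wk");m=blobs(f["image"],(0,150,40),(8,255,255),(200,0,450,400));n,l,st,ce=cv2.connectedComponentsWithStats(m);i=1+np.argmax(st[1:,4]);k=ce[i]
    p=ray(f,k,.107);v=(p[:2]-[.5483,.0778])@[.0539,-.9985];print(s["time"],"tool",s["tool_pos"].round(4),s["contact_force"].round(1),"knob px",k.round(1),"vise x",v.round(4),"theta",.165+np.arcsin((v+.05)/.098))
E
python3 -c "from h import *;knob()"
```

```text
18.8333 tool [0.5439 0.1435 0.0942] [-1.4 -1.2  5.6] knob px [315.8 306.3] vise x -0.0635 theta 0.02711254521342557
```

>>> {"name": "play_rows", "arguments": {
  "commands": [
    [0.8,0,-0.4,0,0,0],
    [0,0,0,0,0,0],
    [-4,0,-0.6,0,0,0],
    [-4,0,-0.4,0,0,0],
    [0,0,0,0,0,0]
  ]
}}

```text
time: 19.3
tool_pos: [0.5443, 0.1356, 0.0951]
tool_rot: [0.001, 0.687, 0.726, 0.0]
contact_force: [0.2, -0.7, 1.9]
gripper_width: 0.274
grasp_force: 58.6
```

>>> {"name": "play_rows", "arguments": {
  "commands": [
    [-4,0,-0.2,0,0,0],
    [-4,0,0,0,0,0],
    [0,0,0,0,0,0]
  ]
}}

```text
time: 19.55
tool_pos: [0.5447, 0.1281, 0.0952]
tool_rot: [0.001, 0.687, 0.726, 0.001]
contact_force: [0.7, 1.9, 1.8]
gripper_width: 0.269
grasp_force: 58.6
```

```bash
python3 -c "from h import *;knob()"
```

```text
19.55 tool [0.5447 0.1281 0.0952] [0.7 1.9 1.8] knob px [315.9 305.4] vise x -0.0478 theta 0.18768020735883936
```

>>> {"name": "play_rows", "arguments": {
  "commands": [
    [-4,0,0.1,0,0,0],
    [-4,0,0.3,0,0,0],
    [0,0,0,0,0,0]
  ]
}}

```text
time: 19.85
tool_pos: [0.545, 0.1207, 0.0948]
tool_rot: [0.001, 0.687, 0.726, 0.001]
contact_force: [0.2, 4.9, 0.2]
gripper_width: 0.271
grasp_force: 58.7
```

>>> {"name": "play_rows", "arguments": {
  "commands": [
    [-4,0,0.4,0,0,0],
    [-3,0,0.4,0,0,0],
    [0,0,0,0,0,0],
    [0,0,0,0,0,0]
  ]
}}

```text
time: 20.18
tool_pos: [0.5454, 0.1144, 0.0941]
tool_rot: [0.0, 0.687, 0.727, 0.001]
contact_force: [0.4, 6.2, 0.8]
gripper_width: 0.271
grasp_force: 58.7
```

```bash
python3 -c "from h import *;knob()"
```

```text
20.1833 tool [0.5454 0.1144 0.0941] [0.4 6.2 0.8] knob px [316.1 303.4] vise x -0.0357 theta 0.31157058971987917
```

>>> {"name": "play_rows", "arguments": {
  "commands": [
    [6,0,-0.6,0,0,0],
    [6,0,-0.2,0,0,0],
    [6,0,0,0,0,0],
    [6,0,0.3,0,0,0],
    [5.3,0,0.6,0,0,0]
  ]
}}

```text
time: 20.65
tool_pos: [0.5439, 0.1423, 0.0943]
tool_rot: [0.002, 0.687, 0.726, -0.0]
contact_force: [0.0, -2.8, 3.5]
gripper_width: 0.273
grasp_force: 59.0
```

>>> {"name": "play_rows", "arguments": {
  "commands": [
    [0.8,0,0,0,0,0],
    [0,0,0,0,0,0],
    [0,0,0,0,0,0]
  ]
}}

```text
time: 20.9
tool_pos: [0.5438, 0.1433, 0.0941]
tool_rot: [0.001, 0.687, 0.727, 0.0]
contact_force: [0.1, -0.8, 4.2]
gripper_width: 0.275
grasp_force: 59.0
```

>>> {"name": "play_rows", "arguments": {
  "commands": [
    [-4,0,-0.5,0,0,0],
    [-4,0,-0.4,0,0,0],
    [-2,0,0,0,0,0],
    [0,0,0,0,0,0]
  ]
}}

```text
time: 21.23
tool_pos: [0.5443, 0.1335, 0.095]
tool_rot: [0.001, 0.687, 0.726, 0.001]
contact_force: [1.1, 5.0, 3.2]
gripper_width: 0.271
grasp_force: 58.9
```

>>> {"name": "play_rows", "arguments": {
  "commands": [
    [-3,0,0,0,0,0],
    [-3,0,0,0,0,0],
    [0,0,0,0,0,0],
    [0,0,0,0,0,0]
  ]
}}

```text
time: 21.57
tool_pos: [0.5446, 0.1282, 0.0951]
tool_rot: [0.0, 0.687, 0.726, 0.001]
contact_force: [0.5, 5.5, 3.9]
gripper_width: 0.274
grasp_force: 58.9
```

>>> {"name": "play_rows", "arguments": {
  "commands": [
    [-4,0,0.1,0,0,0],
    [-4,0,0.3,0,0,0],
    [0,0,0,0,0,0]
  ]
}}

```text
time: 21.82
tool_pos: [0.545, 0.1208, 0.0948]
tool_rot: [-0.0, 0.688, 0.726, 0.002]
contact_force: [0.9, 10.0, 4.4]
gripper_width: 0.275
grasp_force: 58.9
```

>>> {"name": "play_rows", "arguments": {
  "commands": [
    [-4,0,0.4,0,0,0],
    [-2,0,0.2,0,0,0],
    [0,0,0,0,0,0],
    [0,0,0,0,0,0]
  ]
}}

```text
time: 22.15
tool_pos: [0.5453, 0.1149, 0.0942]
tool_rot: [-0.0, 0.688, 0.725, 0.002]
contact_force: [0.8, 9.2, 3.2]
gripper_width: 0.272
grasp_force: 59.2
```

```bash
python3 -c "from h import *;knob()"
```

```text
22.15 tool [0.5453 0.1149 0.0942] [0.8 9.2 3.2] knob px [316.3 298. ] vise x -0.0385 theta 0.2830814971105234
```

>>> {"name": "play_rows", "arguments": {
  "commands": [
    [-1.5,0,0.2,0,0,0],
    [-1.5,0,0.2,0,0,0],
    [0,0,0,0,0,0],
    [0,0,0,0,0,0]
  ]
}}

```text
time: 22.53
tool_pos: [0.5455, 0.1119, 0.0939]
tool_rot: [-0.001, 0.689, 0.725, 0.002]
contact_force: [0.0, 8.4, 5.3]
gripper_width: 0.271
grasp_force: 59.1
```

```bash
python3 -c "from h import *;knob()"
```

```text
22.5333 tool [0.5455 0.1119 0.0939] [0.  8.4 5.3] knob px [316.6 292.2] vise x -0.0381 theta 0.2862532977644354
```

The ball slips in the pads at about 9 N, so I'll finish the stroke by pushing from behind with closed fingers.

>>> {"name": "play_rows", "arguments": {
  "commands": [
    [0,0,0,0,0,0],
    [0,0,0,0,0,0],
    [0,0,0,0,0,0],
    [0,0,0,0,0,0],
    [0,0,-10,0,0,0]
  ],
  "hand": 70
}}

```text
time: 23.0
tool_pos: [0.5434, 0.1097, 0.101]
tool_rot: [-0.001, 0.687, 0.726, -0.002]
contact_force: [0.4, 0.1, -1.2]
gripper_width: 0.819
grasp_force: 0.0
```

>>> {"name": "play_rows", "arguments": {
  "commands": [
    [0,0,-20,0,0,0],
    [0,0,-20,0,0,0],
    [10,0,-10,0,0,0],
    [15,0,0,0,0,0],
    [14,0,0,0,0,0]
  ]
}}

```text
time: 23.42
tool_pos: [0.544, 0.1501, 0.1553]
tool_rot: [0.002, 0.687, 0.726, 0.001]
contact_force: [-0.6, 0.1, -1.1]
gripper_width: 0.821
grasp_force: 0.0
```

>>> {"name": "play_rows", "arguments": {
  "commands": [
    [0,0,0,0,0,0],
    [0,0,0,0,0,0],
    [0,0,0,0,0,0],
    [0,0,0,0,0,0],
    [0,0,0,0,0,0]
  ],
  "hand": 0
}}

```text
time: 23.83
tool_pos: [0.5432, 0.1488, 0.1532]
tool_rot: [0.001, 0.687, 0.726, -0.0]
contact_force: [-0.2, 0.3, -1.0]
gripper_width: 0.107
grasp_force: 0.0
```

```bash
python3 -c "
from h import *;knob()
from plant import manip;s=manip.state();print(s['gripper_width'],Rq(s['tool_rot']).as_matrix().round(3).tolist())
rows(s['tool_pos'],Rq(s['tool_rot']),[.5445,.151,.098],down(np.radians(3.1)),5)"
```

```text
23.8333 tool [0.5432 0.1488 0.1532] [-0.2  0.3 -1. ] knob px [316.4 282.6] vise x -0.044 theta 0.2257846450272953
0.02504242172574893 [[-0.055, 0.998, 0.001], [0.998, 0.055, -0.002], [-0.002, 0.001, -1.0]]
end [0.5441 0.1508 0.0982]
[[0, 0, 11, 0, 0, 0], [1, 0, 11, 0, 0, 0], [0, 0, 11, 0, 0, 0], [1, 1, 11, 0, 0.1, 0], [0, 0, 11, 0.1, 0, 0.1]]
```

>>> {"name": "play_rows", "arguments": {
  "commands": [
    [2,0,8,0,0,0],
    [1,0,12,0,0,0],
    [0,0,12,0,0,0],
    [0,1,12,0,0,0],
    [0,0,11,0,0,0]
  ]
}}

```text
time: 24.3
tool_pos: [0.5433, 0.152, 0.096]
tool_rot: [0.001, 0.687, 0.727, -0.001]
contact_force: [0.0, -0.4, 0.3]
gripper_width: 0.001
grasp_force: 0.0
```

>>> {"name": "play_rows", "arguments": {
  "commands": [
    [0,0,0,0,0,0],
    [0,0,0,0,0,0],
    [-3,0,0,0,0,0],
    [-3,0,0,0,0,0],
    [0,0,0,0,0,0]
  ]
}}

```text
time: 24.72
tool_pos: [0.5448, 0.1464, 0.099]
tool_rot: [0.001, 0.687, 0.726, 0.001]
contact_force: [-0.5, 2.5, -1.6]
gripper_width: 0.001
grasp_force: 1.4
```

>>> {"name": "play_rows", "arguments": {
  "commands": [
    [-2,0,0,0,0,0],
    [-2,0,0,0,0,0],
    [0,0,0,0,0,0],
    [0,0,0,0,0,0]
  ]
}}

```text
time: 25.05
tool_pos: [0.545, 0.1435, 0.0991]
tool_rot: [0.001, 0.687, 0.726, 0.002]
contact_force: [-0.1, 5.9, -1.0]
gripper_width: 0.001
grasp_force: 3.3
```

>>> {"name": "play_rows", "arguments": {
  "commands": [
    [-2,0,0,0,0,0],
    [0,0,0,0,0,0],
    [0,0,0,0,0,0]
  ]
}}

```text
time: 25.3
tool_pos: [0.5451, 0.142, 0.0992]
tool_rot: [0.0, 0.687, 0.726, 0.002]
contact_force: [-1.3, 7.9, -1.2]
gripper_width: 0.002
grasp_force: 4.1
```

>>> {"name": "play_rows", "arguments": {
  "commands": [
    [-2,0,0,0,0,0],
    [0,0,0,0,0,0],
    [0,0,0,0,0,0]
  ]
}}

```text
time: 25.55
tool_pos: [0.5452, 0.1402, 0.0992]
tool_rot: [0.0, 0.687, 0.726, 0.002]
contact_force: [-1.0, 9.5, -0.9]
gripper_width: -0.0
grasp_force: 4.5
```

>>> {"name": "play_rows", "arguments": {
  "commands": [
    [-2,0,0.2,0,0,0],
    [0,0,0,0,0,0],
    [0,0,0,0,0,0]
  ]
}}

```text
time: 25.8
tool_pos: [0.5453, 0.1384, 0.0991]
tool_rot: [-0.0, 0.687, 0.726, 0.002]
contact_force: [-0.3, 9.5, -0.7]
gripper_width: -0.003
grasp_force: 4.8
```

```bash
python3 -c "from h import *;knob()"
```

```text
25.8 tool [0.5453 0.1384 0.0991] [-0.3  9.5 -0.7] knob px [316.1 365.2] vise x -0.0263 theta 0.40932799091922434
```

>>> {"name": "play_rows", "arguments": {
  "commands": [
    [-1.5,0,0.2,0,0,0],
    [0,0,0,0,0,0],
    [0,0,0,0,0,0]
  ]
}}

```text
time: 26.1
tool_pos: [0.5453, 0.1374, 0.0991]
tool_rot: [-0.0, 0.687, 0.726, 0.003]
contact_force: [-1.8, 11.5, -0.1]
gripper_width: 0.001
grasp_force: 5.6
```

>>> {"name": "play_rows", "arguments": {
  "commands": [
    [-1,0,0.2,0,0,0],
    [0,0,0,0,0,0],
    [0,0,0,0,0,0]
  ]
}}

```text
time: 26.35
tool_pos: [0.5454, 0.1373, 0.0991]
tool_rot: [-0.001, 0.687, 0.726, 0.003]
contact_force: [-1.4, 15.3, 1.4]
gripper_width: -0.001
grasp_force: 7.2
```

>>> {"name": "play_rows", "arguments": {
  "commands": [
    [-1,0,0.2,0,0,0],
    [0,0,0,0,0,0],
    [0,0,0,0,0,0]
  ]
}}

```text
time: 26.6
tool_pos: [0.5454, 0.1372, 0.0991]
tool_rot: [-0.002, 0.687, 0.726, 0.004]
contact_force: [-1.7, 17.8, 2.6]
gripper_width: 0.005
grasp_force: 8.8
```

The lever is at its forward stop, with about 9.5 N at the handle just before it (roughly 23 N of squeeze, less once the pawl catches). I'm backing off, then feeling the held load once.

>>> {"name": "play_rows", "arguments": {
  "commands": [
    [4,0,0,0,0,0],
    [4,0,0,0,0,0],
    [4,0,0,0,0,0],
    [0,0,0,0,0,0],
    [0,0,0,0,0,0]
  ]
}}

```text
time: 27.02
tool_pos: [0.5451, 0.1453, 0.0987]
tool_rot: [0.001, 0.687, 0.727, 0.001]
contact_force: [-1.4, 5.3, 3.0]
gripper_width: 0.001
grasp_force: 2.3
```

```bash
python3 -c "
from h import *;knob()
import pickle;f=pickle.load(open('wk.pkl','rb'));m=blobs(f['image'],(0,150,40),(8,255,255),(200,0,450,400));print(cv2.boundingRect(m))"
```

```text
27.0167 tool [0.5451 0.1453 0.0987] [-1.4  5.3  3. ] knob px [316.3 366.2] vise x -0.033 theta 0.3397936850874629
(309, 348, 16, 35)
```

>>> {"name": "play_rows", "arguments": {
  "commands": [
    [-4,0,0,0,0,0],
    [-2,0,0,0,0,0],
    [0,0,0,0,0,0],
    [0,0,0,0,0,0]
  ]
}}

```text
time: 27.4
tool_pos: [0.5454, 0.1398, 0.0987]
tool_rot: [0.001, 0.687, 0.726, 0.002]
contact_force: [-2.1, 7.6, 4.8]
gripper_width: 0.002
grasp_force: 4.2
```

>>> {"name": "play_rows", "arguments": {
  "commands": [
    [-1,0,0,0,0,0],
    [0,0,0,0,0,0],
    [0,0,0,0,0,0]
  ]
}}

```text
time: 27.65
tool_pos: [0.5454, 0.1391, 0.0987]
tool_rot: [0.0, 0.687, 0.726, 0.002]
contact_force: [-1.0, 9.6, 5.0]
gripper_width: 0.001
grasp_force: 4.8
```

>>> {"name": "play_rows", "arguments": {
  "commands": [
    [-1,0,0,0,0,0],
    [0,0,0,0,0,0],
    [0,0,0,0,0,0]
  ]
}}

```text
time: 27.9
tool_pos: [0.5454, 0.1383, 0.0987]
tool_rot: [0.0, 0.687, 0.726, 0.002]
contact_force: [-2.3, 9.9, 4.5]
gripper_width: -0.0
grasp_force: 5.0
```

>>> {"name": "play_rows", "arguments": {
  "commands": [
    [3,0,0,0,0,0],
    [3,0,0,0,0,0],
    [0,0,0,0,0,0],
    [0,0,0,0,0,0]
  ]
}}

```text
time: 28.23
tool_pos: [0.5452, 0.1434, 0.0986]
tool_rot: [0.001, 0.687, 0.726, 0.001]
contact_force: [-2.7, 6.7, 3.6]
gripper_width: -0.001
grasp_force: 3.4
```

>>> {"name": "play_rows", "arguments": {
  "commands": [
    [2,0,0,0,0,0],
    [0,0,0,0,0,0],
    [0,0,0,0,0,0]
  ]
}}

```text
time: 28.48
tool_pos: [0.5451, 0.1447, 0.0981]
tool_rot: [0.002, 0.687, 0.726, 0.001]
contact_force: [0.1, 4.5, 2.9]
gripper_width: 0.001
grasp_force: 2.1
```

>>> {"name": "play_rows", "arguments": {
  "commands": [
    [2,0,0,0,0,0],
    [0,0,0,0,0,0],
    [0,0,0,0,0,0]
  ]
}}

```text
time: 28.73
tool_pos: [0.5443, 0.1462, 0.0972]
tool_rot: [0.001, 0.687, 0.726, -0.0]
contact_force: [0.9, 0.6, 0.2]
gripper_width: 0.001
grasp_force: 0.6
```

>>> {"name": "play_rows", "arguments": {
  "commands": [
    [2,0,0,0,0,0],
    [0,0,0,0,0,0],
    [0,0,0,0,0,0]
  ]
}}

```text
time: 28.98
tool_pos: [0.544, 0.1484, 0.0971]
tool_rot: [0.001, 0.687, 0.727, -0.001]
contact_force: [0.0, -0.0, -0.4]
gripper_width: -0.001
grasp_force: 0.0
```

>>> {"name": "play_rows", "arguments": {
  "commands": [
    [4,0,0,0,0,0],
    [0,0,-15,0,0,0],
    [0,0,-25,0,0,0],
    [0,0,-25,0,0,0],
    [0,0,-20,0,0,0]
  ]
}}

```text
time: 29.4
tool_pos: [0.5442, 0.153, 0.1842]
tool_rot: [0.002, 0.687, 0.727, 0.0]
contact_force: [-0.2, 0.5, -0.0]
gripper_width: 0.001
grasp_force: 0.0
```

>>> {"name": "play_rows", "arguments": {
  "commands": [
    [-25,0,0,0,0,0],
    [-30,0,0,0,0,0],
    [-25,0,0,0,0,0],
    [0,0,0,0,0,0],
    [0,0,0,0,0,0]
  ]
}}

```text
time: 29.82
tool_pos: [0.5484, 0.0722, 0.1827]
tool_rot: [0.001, 0.688, 0.726, 0.0]
contact_force: [1.0, -0.2, -0.1]
gripper_width: -0.001
grasp_force: 0.0
```

```bash
python3 -c "
from h import *;knob();import pickle
f=pickle.load(open('wk.pkl','rb'));I=f['image']
m=blobs(I,(95,120,60),(106,255,255),(270,200,370,400));m=cv2.morphologyEx(m,2,np.ones((3,3)));x,y,w,h=cv2.boundingRect(m);print(x,y,w,h)
for o in (0,):
  r=w/2;p=ray(f,(x+r,y+h-r),.054);print('cap',p,(p[:2]-[.5483,.0778])@[.0539,-.9985],'expect w',38/1e3*351/((f['R']@p+f['t'])[2]))
"
```

```text
29.8167 tool [0.5484 0.0722 0.1827] [ 1.  -0.2 -0.1] knob px [314.5 138.1] vise x -0.0441 theta 0.22474142288178442
0 0 0 0
cap [0.33829833 0.19290563 0.054     ] -0.12625206546331602 expect w 58.54867467512787
```

```bash
python3 -c "
from h import *;import pickle
f=pickle.load(open('wk.pkl','rb'));I=f['image'];h=cv2.cvtColor(I,cv2.COLOR_RGB2HSV)
print('exp cap',proj(f,np.array([.5532,-.007,.054])),'pad',proj(f,np.array([.551,.0125,.037])))
for r in range(240,312,3):print(r,h[r,314].tolist(),h[r,300].tolist())
from plant import imaging
g=imaging.grab_frame('side');m=blobs(g['image'],(95,120,60),(125,255,255),(320,210,350,260));print(proj(g,np.array([.5532,-.007,.054])),proj(g,np.array([.5532,-.007,.012])))
for r in range(215,250,2):print(r,g['image'][r,332].tolist())
"
```

```text
exp cap [315.33736856 286.25195093] pad [313.97782271 255.68166635]
240 [0, 0, 63] [0, 7, 35]
243 [30, 4, 62] [30, 7, 36]
246 [0, 0, 53] [30, 5, 54]
249 [30, 8, 63] [30, 8, 63]
252 [0, 0, 10] [30, 16, 16]
255 [120, 64, 4] [0, 11, 23]
258 [0, 0, 4] [90, 23, 33]
261 [0, 0, 3] [106, 97, 29]
264 [120, 64, 4] [0, 0, 20]
267 [0, 0, 2] [90, 11, 24]
270 [120, 64, 4] [90, 9, 28]
273 [0, 0, 4] [0, 0, 29]
276 [120, 64, 4] [120, 9, 29]
279 [60, 85, 3] [90, 9, 29]
282 [0, 0, 3] [90, 9, 28]
285 [0, 0, 5] [90, 9, 28]
288 [60, 51, 5] [0, 0, 29]
291 [0, 0, 3] [60, 9, 29]
294 [90, 85, 6] [120, 9, 30]
297 [120, 57, 9] [120, 51, 5]
300 [120, 32, 8] [0, 0, 3]
303 [120, 26, 10] [90, 51, 5]
306 [0, 0, 8] [0, 0, 4]
309 [120, 28, 9] [120, 64, 4]
[330.5232857  220.86655856] [330.80492505 236.17611143]
215 [226, 222, 217]
217 [85, 112, 162]
219 [90, 161, 222]
221 [89, 158, 218]
223 [80, 138, 192]
225 [35, 59, 83]
227 [37, 62, 88]
229 [33, 50, 68]
231 [55, 105, 179]
233 [43, 80, 138]
235 [20, 34, 58]
237 [28, 39, 65]
239 [22, 37, 63]
241 [17, 32, 59]
243 [23, 46, 84]
245 [14, 32, 60]
247 [27, 38, 57]
249 [250, 247, 242]
```

```bash
python3 -c "
from plant import manip;print(manip.job_done())"
```

```text
the job is handed in; nothing more can be done
None
```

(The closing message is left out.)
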